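# Set the wind-up desk timer

## Task

Set the wind-up timer on the desk to 10 minutes for the next appointment: first wind its dial clockwise past the 15-minute mark, which arms the bell, then turn it back to 10. The dial is stiff and the timer light, so bear down on it while you turn, firmly but with no more than about 25 N, so that it does not slide or spin on the desk; then let go of it and leave the other things on the desk as they are.

Things in the scene. Friction and masses are not known exactly. Their poses are not given: they have to be found in the camera images.
- timer: round wind-up desk timer of ivory plastic, free-standing, 0.3 kg: housing 96 mm in diameter, its top 40 mm above the desk, on four rubber feet on a circle of 30 mm radius. Origin: centre of the underside, on the desk; z up, x towards the scale's zero mark. Unpressed it spins with the dial; 9 to 18 N of push straight down (most on a slippery desk) holds it. It hardly yields: load it slowly
- timer_rim (a point): point on the housing's rim beside the zero mark, 48 mm from the timer's axis, 36 mm above the desk; axes as the timer's. The scale is fixed, in black on the housing's top around the dial: 60 minutes a full turn, a line every 5 minutes (30 degrees), clockwise seen from above; those at 0, 15, 30, 45 are broader and longer, and 0 has a cross-bar (a T)
- dial_grip (a point): point on the turning axis, half-way up the dial's bar grip, 58 mm above the desk. The dial is a grey disc, 68 mm wide, its top 46 mm above the desk, that turns with an upright bar across its middle: 44 mm long, 14 mm thick, flat-sided, rising 24 mm above the disc. Fingertips may press on the disc. x: along the bar to the end with the white pointer line; y: across the bar; z up
- dial (a joint): angle of the dial in rad: 0 with the pointer at the zero mark, growing as it is wound clockwise seen from above, 0.1047 rad (6 degrees) a minute: 10 minutes is 1.047, 15 minutes is 1.571. End stops at 0 and 5.76. It takes about 0.2 to 0.24 N m to wind and 0.13 N m to turn back, and stays where it is left (it runs down too slowly to notice)
- desk: the wooden desk that all stands on, its top at z = 0; does not move
- phone: mobile phone lying flat, 158 x 76 x 8.5 mm, loose; origin under its centre, x along its length
- notes: block of sticky notes, 76 x 76 x 23 mm, loose; origin under its centre
- stapler: black stapler, 135 x 38 x 60 mm high, loose; origin under its centre, x along its length
- pencup: dark metal cup of pens, 76 mm in diameter, 100 mm high, pens up to 155 mm high, loose; origin under its centre
Not all that is in view belongs to the job. What is shaped like the timer but brown is not meant.

How it is judged:
By the outcome, as a careful person would: the job done as asked, in the order asked, and still so for the second after the job is handed in, with the robot touching nothing.
It also fails if it takes over 45 s, if anything falls off the work surface, if the arm or the gripper's body presses on something with over 40 N, if the wrist force passes 120 N, or if a joint passes its speed limit or range.

## Robot

A 6-joint arm with a two-finger parallel gripper is mounted at the origin on the work surface. World frame = base frame: x ahead of the robot, y to its left, z up, the work surface at z = 0. Lengths are in m, angles in degrees, forces in N, time in s.
With the tool pointing down it reaches from about 0.3 to 0.85 m from the base axis. Payload 4.2 kg.
Tool frame: the origin (TCP) lies midway between the tips of the shut fingers; the grasp point (between the pads) lies 19 mm behind it; z points along the fingers, y is the line along which they close (so a half turn about z gives the same grasp; the last joint's range is limited). The gripper opens to 91 mm and grips with 3 to 60 N. Pads are 32 mm wide; open, the fingers measure 118 mm over their backs; the gripper's body (76 mm by 178 mm) begins 60 mm behind the grasp point.
Start: joints at [74.656, 18.312, 89.639, -0, 72.044, -1.146], TCP at [0.141, 0.557, 0.214] pointing down, gripper open.
Joint ranges: [-177.97, 177.97], [-48.28, 115.42], [12.27, 149.76], [-77.06, 257.06], [2.81, 150.46], [-146.56, 146.56]. Speed limits (degrees/s): [147.25, 147.25, 180, 180, 180, 180].

## Interface

Orientations are given as [roll, pitch, yaw] about the fixed x, y, z axes, in that order (R = Rz(yaw) Ry(pitch) Rx(roll)).
In Python, from station import observe, get_image, get_calibration, close_job gives the robot as it stands.
- The arm moves only by the tool servo_tool, never from a script. Its argument "deltas" is a list of rows, each an object of numbers: "tx", "ty", "tz": the shift along the tool's x, y, z in mm; "turn": the turn about the tool's z in rad. A call has 1 to 5 rows; each row is the pose to reach, as a shift and turn from the pose commanded when the call began, along the tool's axes at that moment; what a row does not reach only later rows make up. A row lasts 1/10 s, in which the tool goes at most 50 mm and 8.59 degrees, less where a joint would pass 70% of its speed; a pose out of reach is approached as far as the arm can. A call with a gripper value outside its range is refused whole. "hand" is the opening, from 0 (shut) to 1 (fully open), set as the call begins (left out, the last holds). The fingers move at their own pace and stop on an object; "force" is the grip in N (left out, the last holds). Time passes only in rows, so rows that repeat a pose let the fingers close. It gives the time, the measured TCP pose, the force, the opening and the grip force at its end, in the units of the state.
- observe(): the state, without advancing time (a new reading comes with each control period).
- get_image(name): name is "scene" or "side" or "wrist"; returns the picture (400x640x3 uint8, blue, green, red); there is no depth.
- get_calibration(name): a dict with "camera_matrix" (3x3 intrinsics, pixels), "origin" and "orientation" of the camera in the world; the wrist camera has in their place "hand_eye" (4x4, takes a point from camera to tool coordinates, whose origin is the TCP and whose axes are the flange's). Camera axes: x right, y down, z forward; pixel columns grow to the right and rows downward; lengths in m; the calibration is good to about 2 mm. A picture is of the moment at which its call begins: read the wrist's pose just before it. get_calibration takes no time and is no camera call.
- close_job(): hands the job in; it is judged then, once.
The state is a dict: "time_s": time; "joints": joint angles; "dq": joint speeds; "joint_efforts": joint torques, N m; "position": TCP position; "tcp_rot": TCP orientation; "wrist_force": force on the tool from outside, world axes, zero at the start; "torque": the same for the moment, N m; "opening": finger opening in m; "finger_force": force on a finger pad.
Only numpy, scipy, OpenCV 4.12 (cv2) and the standard library are available. Lean on these libraries where they do the work, as an engineer would, in place of code of your own. Each camera call takes 0.05 s, during which the arm holds its last target. There are 200 camera calls.

## Working session

There is one attempt and no reset: what is moved stays moved. The work goes in short steps, Python scripts to look and compute and a tool call to move; the robot and the scene stay as the last step left them, time stands still between calls to the robot, and variables do not carry over. Pictures are saved under pics/ and viewed, at most 10 in all, crops included, and the job is handed in when it is done.

Besides the shell and the picture viewer there is one more tool, called after ">>>" by a JSON object that holds its "method" and its "body". servo_tool: Moves the arm, as the interface text tells. Its arguments: {"type":"object","properties":{"deltas":{"type":"array"},"hand":{"type":"number"},"force":{"type":"number"}},"required":["deltas"]}

```bash
mkdir -p pics
python3 - <<'E'
from station import *
import cv2,numpy as np
s=observe();print({k:np.round(v,3).tolist() for k,v in s.items()})
for n in("scene","side","wrist"):
    c=get_calibration(n);print(n,{k:np.round(v,4).tolist() if not isinstance(v,str) else v for k,v in c.items()})
a=get_image("scene");w=get_image("wrist")
cv2.imwrite("pics/scene.png",a);cv2.imwrite("pics/wrist.png",w)
E
```

```text
{'time_s': 0.0, 'joints': [74.655, 18.351, 89.707, 0.001, 72.042, -1.146], 'dq': [0.049, 0.049, -0.069, -0.053, -0.064, 0.06], 'joint_efforts': [0.001, -41.246, -23.197, 0.073, 0.046, -0.0], 'position': [0.141, 0.557, 0.213], 'tcp_rot': [-179.899, -0.003, 165.8], 'wrist_force': [0.408, -0.447, -0.063], 'torque': [-0.027, 0.02, -0.019], 'finger_force': 0.0, 'opening': 0.091}
scene {'camera_matrix': [[410.7212, 0.0, 318.6676], [0.0, 410.7212, 198.203], [0.0, 0.0, 1.0]], 'origin': [0.9631, -0.0615, 0.7678], 'orientation': [-148.0855, 0.1865, 74.1119]}
side {'camera_matrix': [[439.3367, 0.0, 318.4606], [0.0, 439.3367, 196.0743], [0.0, 0.0, 1.0]], 'origin': [0.0161, -0.619, 0.7479], 'orientation': [-128.4182, 0.9588, -37.4141]}
wrist {'camera_matrix': [[349.9312, 0.0, 318.999], [0.0, 349.9312, 205.3119], [0.0, 0.0, 1.0]], 'hand_eye': [[0.0007, -0.9669, -0.255, 0.0716], [1.0, 0.0006, 0.0005, -0.0001], [-0.0003, -0.255, 0.9669, -0.1704], [0.0, 0.0, 0.0, 1.0]]}
```

View pics/scene.png

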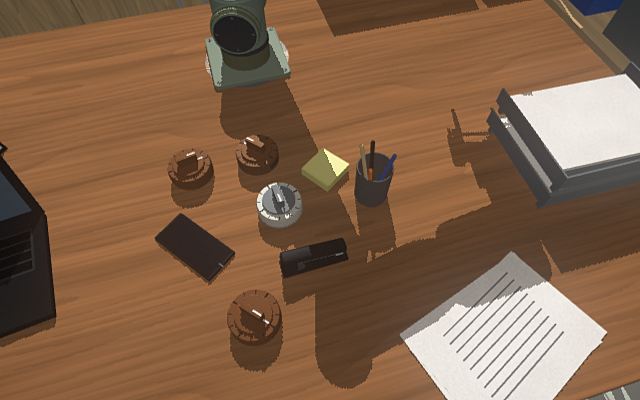

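View pics/wrist.png

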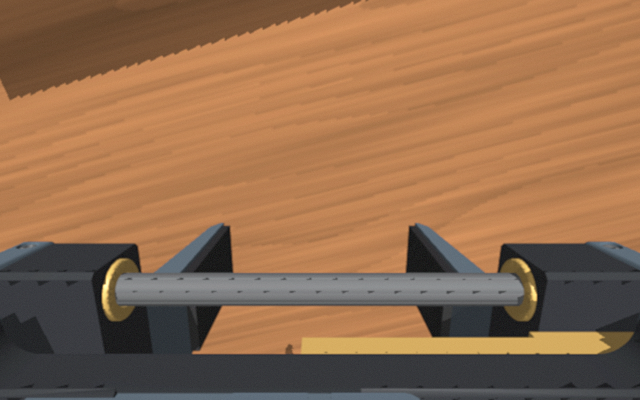

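The scene view shows the ivory timer at about (279, 204). The brown look-alikes are at (190,168), (257,153) and (254,317); the notes are at (325,168), pencup (374,180), stapler (313,257) and phone (195,247). The wrist view does not show the timer yet.

```bash
cat > h.py <<'E'
from station import *
import cv2,numpy as np
from scipy.spatial.transform import Rotation as R
def campose(n,s=None):
    c=get_calibration(n);K=np.array(c["camera_matrix"])
    if n=="wrist":
        H=np.array(c["hand_eye"]);Rt=R.from_euler('xyz',s["tcp_rot"],degrees=True).as_matrix()
        return K,Rt@H[:3,:3],np.array(s["position"])+Rt@H[:3,3]
    return K,R.from_euler('xyz',c["orientation"],degrees=True).as_matrix(),np.array(c["origin"])
def ray(P,uv,z):
    K,Rc,o=P;d=Rc@np.linalg.solve(K,[uv[0],uv[1],1.]);return o+d*(z-o[2])/d[2]
def proj(P,X):
    K,Rc,o=P;p=K@(Rc.T@(np.array(X)-o));return p[:2]/p[2]
E
python3 - <<'E'
from h import *
P=campose("scene")
for n,uv,z in[("timer",(279,202),.04),("brownA",(257,150),.04),("brownB",(190,165),.04),("brownC",(254,313),.04),("notes",(325,165),.023),("pencup",(374,195),.05),("stapler",(313,250),.06),("staplerL",(282,263),.05),("staplerR",(346,247),.05),("ph",(195,247),.008),("base",(247,75),0)]:
    print(n,ray(P,uv,z).round(3))
im=cv2.imread("pics/scene.png")[150:260,200:400]
cv2.imwrite("pics/c1.png",cv2.resize(im,None,fx=4,fy=4,interpolation=cv2.INTER_CUBIC))
E
```

```text
timer [ 0.513 -0.021  0.04 ]
brownA [ 0.365 -0.038  0.04 ]
brownB [ 0.366 -0.188  0.04 ]
brownC [ 0.726 -0.116  0.04 ]
notes [0.436 0.101 0.023]
pencup [0.557 0.171 0.05 ]
stapler [0.646 0.015 0.06 ]
staplerL [ 0.651 -0.047  0.05 ]
staplerR [0.653 0.079 0.05 ]
ph [ 0.55  -0.208  0.008]
base [ 0.071 -0.012  0.   ]
```

View pics/c1.png

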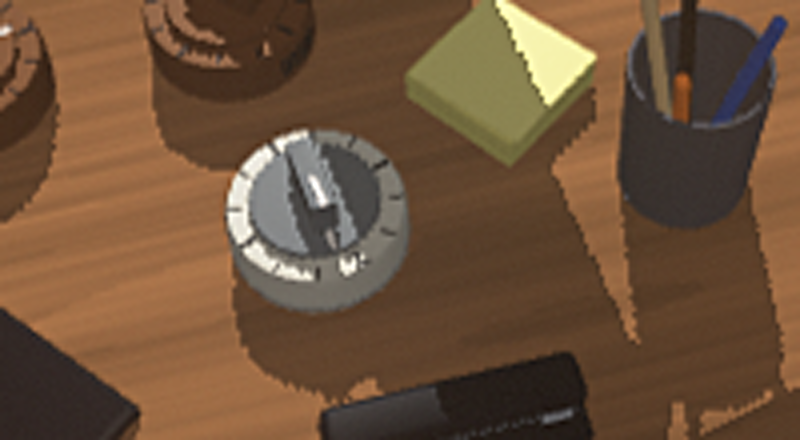

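Timer centre is near (0.513, −0.021). I'll move the wrist camera over it.

>>> {"method": "servo_tool", "body": {"deltas": [{"tx": -20, "ty": -19}, {"tx": -54, "ty": -50}, {"tx": -88, "ty": -82}, {"tx": -122, "ty": -114}, {"tx": -156, "ty": -146}]}}

```text
schema error: expected keys tx, ty, tz, turn
```

>>> {"method": "servo_tool", "body": {"deltas": [{"tx": -34, "ty": -32}, {"tx": -68, "ty": -64}, {"tx": -102, "ty": -95}, {"tx": -136, "ty": -127}, {"tx": -170, "ty": -159}]}}

```text
schema error: expected keys tx, ty, tz, turn
```

>>> {"method": "servo_tool", "body": {"deltas": [{"tx": -34, "ty": -32}, {"tx": -68, "ty": -64}, {"tx": -102, "ty": -95}, {"tx": -136, "ty": -127}, {"tx": -176, "ty": -164}]}}

```text
schema error: expected keys tx, ty, tz, turn
```

>>> {"method": "servo_tool", "body": {"deltas": [{"tx": 0}, {"tx": 0}, {"tx": 0}]}}

```text
schema error: expected keys tx, ty, tz, turn
```

Run:
```python
from h import *
s=observe();w=get_image("wrist");cv2.imwrite("pics/w2.png",w)
print({k:np.round(s[k],3).tolist() for k in("time_s","position","tcp_rot","joints","wrist_force")})
np.save("s2.npy",np.r_[s["position"],s["tcp_rot"]])
```

```text
{'time_s': 0.1, 'position': [0.141, 0.557, 0.213], 'tcp_rot': [-179.908, -0.003, 165.805], 'joints': [74.658, 18.349, 89.7, 0.001, 72.043, -1.147], 'wrist_force': [0.55, 0.269, -0.552]}
```

View pics/w2.png

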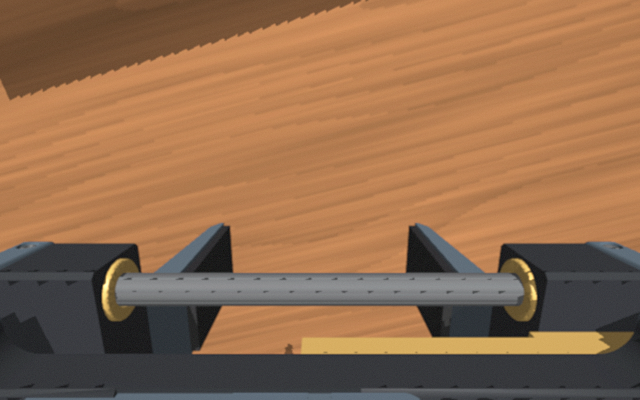

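The move was refused because every row needs all four keys, so the wrist view is unchanged (desk only). I'll resend it with full rows.

>>> {"method": "servo_tool", "body": {"deltas": [{"tx": -20, "ty": -19, "tz": 0, "turn": 0}, {"tx": -54, "ty": -50, "tz": 0, "turn": 0}, {"tx": -88, "ty": -82, "tz": 0, "turn": 0}, {"tx": -122, "ty": -114, "tz": 0, "turn": 0}, {"tx": -156, "ty": -146, "tz": 0, "turn": 0}]}}

```text
time_s: 0.65
position: [0.257, 0.3759, 0.2137]
tcp_rot: [-180.0, 0.0, 165.8]
wrist_force: [-0.0, 0.1, -0.1]
opening: 0.0911
finger_force: 0.0
```

>>> {"method": "servo_tool", "body": {"deltas": [{"tx": -34, "ty": -32, "tz": 0, "turn": 0}, {"tx": -68, "ty": -64, "tz": 0, "turn": 0}, {"tx": -102, "ty": -95, "tz": 0, "turn": 0}, {"tx": -136, "ty": -127, "tz": 0, "turn": 0}, {"tx": -170, "ty": -159, "tz": 0, "turn": 0}]}}

```text
time_s: 1.15
position: [0.3828, 0.18, 0.214]
tcp_rot: [180.0, 0.0, 165.8]
wrist_force: [0.7, 0.5, 0.6]
opening: 0.0911
finger_force: 0.0
```

>>> {"method": "servo_tool", "body": {"deltas": [{"tx": -34, "ty": -32, "tz": 0, "turn": 0}, {"tx": -68, "ty": -64, "tz": 0, "turn": 0}, {"tx": -102, "ty": -95, "tz": 0, "turn": 0}, {"tx": -136, "ty": -127, "tz": 0, "turn": 0}, {"tx": -176, "ty": -164, "tz": 0, "turn": 0}]}}

```text
time_s: 1.65
position: [0.5107, -0.0183, 0.2138]
tcp_rot: [180.0, -0.0, 165.8]
wrist_force: [0.2, 2.1, 0.0]
opening: 0.091
finger_force: 0.0
```

>>> {"method": "servo_tool", "body": {"deltas": [{"tx": 0, "ty": 0, "tz": 0, "turn": 0}, {"tx": 0, "ty": 0, "tz": 0, "turn": 0}]}}

```text
time_s: 1.85
position: [0.51, -0.0172, 0.2133]
tcp_rot: [180.0, -0.1, 165.7]
wrist_force: [0.2, 0.5, 0.8]
opening: 0.0911
finger_force: 0.0
```

Run:
```python
from h import *
s=observe();w=get_image("wrist");cv2.imwrite("pics/w3.png",w)
print({k:np.round(s[k],3).tolist() for k in("time_s","position","tcp_rot","joints","wrist_force")})
np.save("s3.npy",np.r_[s["position"],s["tcp_rot"]])
```

```text
{'time_s': 1.85, 'position': [0.51, -0.017, 0.213], 'tcp_rot': [179.985, -0.107, 165.662], 'joints': [-3.252, 12.564, 97.841, 0.038, 69.697, -78.927], 'wrist_force': [0.159, 0.498, 0.838]}
```

View pics/w3.png

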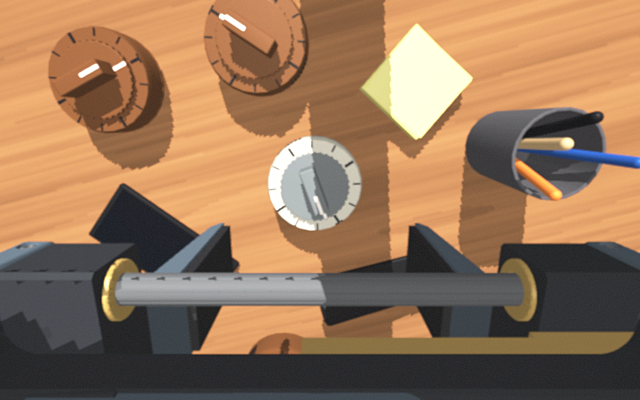

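The wrist view shows the timer at about (314,184) with its bar pointing down (~(318,205)). Next I'll measure it and crop a closer look.

Run:
```python
from h import *
w=cv2.imread("pics/w3.png");v=np.load("s3.npy");P=campose("wrist",dict(position=v[:3],tcp_rot=v[3:]))
hsv=cv2.cvtColor(w,cv2.COLOR_BGR2HSV)
m=((hsv[...,1]<70)&(hsv[...,2]>70)).astype(np.uint8);m[:130]=0;m[236:]=0;m[:,:255]=0;m[:,370:]=0
m=cv2.morphologyEx(m,cv2.MORPH_OPEN,np.ones((3,3)))
n,l,st,ce=cv2.connectedComponentsWithStats(m);i=1+st[1:,4].argmax();print(st[i],ce[i])
c=max(cv2.findContours((l==i).astype(np.uint8),0,1)[0],key=cv2.contourArea);h=cv2.convexHull(c)
X=np.array([ray(P,p[0],.04) for p in h]);C,r=cv2.minEnclosingCircle(X[:,:2].astype(np.float32));print("center",C,r, "ellfit",cv2.fitEllipse(h))
print("raycenter",ray(P,cv2.fitEllipse(h)[0],.04))
# rectified top view at z=.04, 0.2mm... world up = +x
N=600;px=.0002;g=np.float32([[0,0],[N,0],[N,N],[0,N]])
C0=np.array([.513,-.021]) if r>.06 else np.array(C)
for nm,z in(("r40",.040),("r70",.070)):
    q=np.float32([proj(P,[C0[0]-(a[1]-N/2)*px,C0[1]-(a[0]-N/2)*px,z]) for a in g])
    cv2.imwrite(f"pics/{nm}.png",cv2.warpPerspective(w,cv2.getPerspectiveTransform(q,g),(N,N),flags=cv2.INTER_CUBIC))
a=cv2.imread("pics/r40.png");b=cv2.imread("pics/r70.png");cv2.imwrite("pics/rr.png",cv2.resize(np.hstack([a,b]),(800,400)));print(C0)
```

```text
[ 268  136   94   95 6946] [314.18586237 182.79441405]
center (0.5061057806015015, -0.021136999130249023) 0.048356395214796066 ellfit ((314.2720642089844, 182.86195373535156), (93.5849609375, 94.49153900146484), 15.0784330368042)
raycenter [ 0.50454396 -0.0206286   0.04      ]
[ 0.50610578 -0.021137  ]
```

View pics/rr.png

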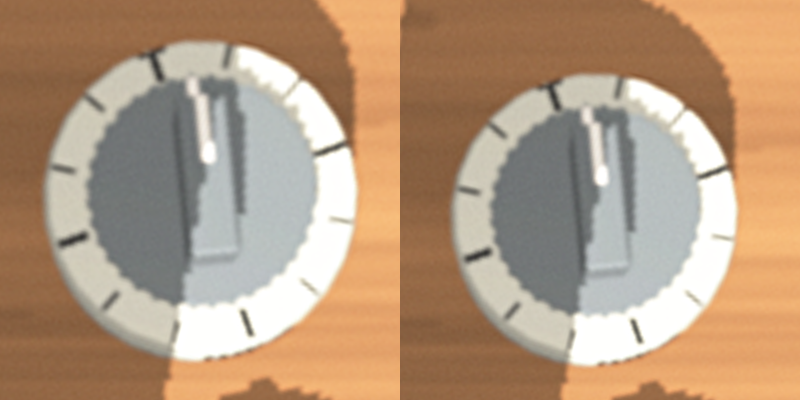

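The rectified view (up = world +x) shows the zero T at (153,66), 30 at (247,322), 15 at (330,149) and 45 at (73,239). The marks' centre is about (201,194), giving a zero yaw near +19.8°. The pointer is about 12° clockwise of zero; I'll refine its direction numerically.

Run:
```python
from h import *
b=cv2.imread("pics/r70.png").astype(int)
yy,xx=np.mgrid[:600,:600];m=(b.min(2)>205)&(np.hypot(xx-301,yy-291)<125)&(xx<330)&(yy<285)
for y in range(155,285,10):
    x=xx[y][m[y]];print(y,len(x),x.mean() if len(x) else None)
g=cv2.GaussianBlur(cv2.cvtColor(b.astype(np.uint8),cv2.COLOR_BGR2GRAY),(0,0),2).astype(int)
for y in range(200,400,25): print(y,g[y,250:370:4])
```

```text
155 0 None
165 0 None
175 10 280.5
185 0 None
195 10 292.5
205 10 293.5
215 10 294.5
225 10 295.5
235 10 296.5
245 11 298.0
255 19 303.0
265 21 303.0
275 16 304.5
200 [114 110 107 109 113 113 113 119 147 194 227 233 212 171 144 157 180 185
 170 142 119 113 121 145 172 186 189 189 189 189]
225 [109  97  92 100 111 116 115 114 127 166 210 232 228 200 169 165 179 188
 181 158 131 115 112 114 120 141 171 188 191 190]
250 [114 104  93  94 104 113 117 115 116 138 181 221 241 246 235 209 190 188
 187 174 147 122 113 114 120 140 167 185 190 189]
275 [115 111  99  93  98 108 115 116 114 117 137 183 227 244 241 222 198 188
 188 184 167 138 117 111 117 139 168 186 190 190]
300 [116 115 108  96  93 102 112 117 117 115 116 127 151 177 189 189 189 190
 191 189 178 155 128 113 118 143 173 188 189 189]
325 [117 116 113 104  95  96 106 114 120 137 165 186 191 190 190 189 189 188
 189 191 187 172 144 120 117 137 168 186 190 190]
350 [117 117 117 111  99  93 101 110 116 131 161 183 191 191 190 190 191 190
 189 189 189 182 167 160 164 173 181 188 190 188]
375 [118 117 118 117 107  94 102 140 177 192 194 193 191 191 191 191 191 190
 190 190 190 188 178 169 173 186 192 191 191 191]
```

Bar yaw is about 5.7° and its centre about (0.5077, −0.0212), so the dial is at roughly 14° (2.3 min). I'll align the gripper across the bar and descend around it.

>>> {"method": "servo_tool", "body": {"deltas": [{"tx": 1, "ty": -3, "tz": 15, "turn": -0.09}, {"tx": 1, "ty": -4.5, "tz": 40, "turn": -0.19}, {"tx": 1, "ty": -4.5, "tz": 70, "turn": -0.29}, {"tx": 1, "ty": -4.5, "tz": 95, "turn": -0.35}, {"tx": 1, "ty": -4.5, "tz": 115, "turn": -0.35}], "hand": 1, "force": 40}}

```text
time_s: 2.4
position: [0.5065, -0.0189, 0.0978]
tcp_rot: [180.0, -0.1, -173.9]
wrist_force: [0.2, 0.5, 0.7]
opening: 0.091
finger_force: 0.0
```

>>> {"method": "servo_tool", "body": {"deltas": [{"tx": 0, "ty": 0, "tz": 0, "turn": 0}, {"tx": 0, "ty": 0, "tz": 0, "turn": 0}]}}

```text
time_s: 2.6
position: [0.5079, -0.0196, 0.0995]
tcp_rot: [180.0, 0.0, -174.0]
wrist_force: [0.8, -0.6, 0.2]
opening: 0.0915
finger_force: 0.0
```

Run:
```python
from h import *
s=observe();w=get_image("wrist")
print({k:np.round(s[k],4).tolist() for k in("time_s","position","tcp_rot","wrist_force","torque")})
P=campose("wrist",s)
# expected bar centre line at top, z=.07
for t in(-22,0,22):
    a=np.radians(5.7);p=proj(P,[.5077+t/1e3*np.cos(a),-.0212+t/1e3*np.sin(a),.07]).astype(int);print(p)
    cv2.circle(w,p,3,(0,0,255),-1)
cv2.imwrite("pics/w4.png",w)
```

```text
{'time_s': 2.6, 'position': [0.5079, -0.0196, 0.0995], 'tcp_rot': [179.9866, 0.0029, -174.0482], 'wrist_force': [0.8475, -0.5572, 0.1985], 'torque': [0.0323, 0.0078, -0.0049]}
[316 199]
[316 235]
[316 268]
```

View pics/w4.png

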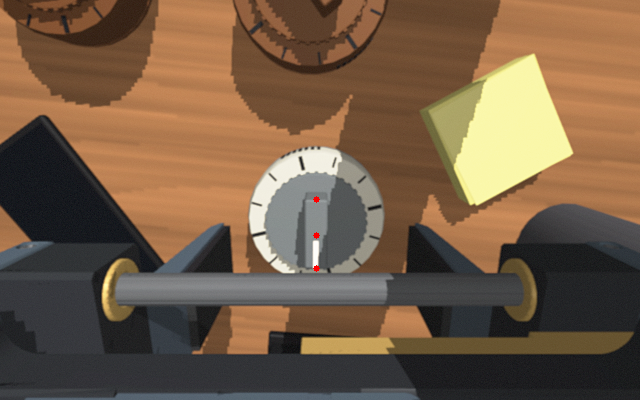

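The bar is vertical in the view at x≈316, on the predicted dots and 1.5 mm left of the gripper's centre. I'll shift, descend to just above the disc and close.

>>> {"method": "servo_tool", "body": {"deltas": [{"tx": 0, "ty": -1.5, "tz": 15, "turn": 0}, {"tx": 0, "ty": -1.5, "tz": 30, "turn": 0}, {"tx": 0, "ty": -1.5, "tz": 40, "turn": 0}, {"tx": 0, "ty": -1.5, "tz": 47, "turn": 0}, {"tx": 0, "ty": -1.5, "tz": 47, "turn": 0}]}}

```text
time_s: 3.15
position: [0.5081, -0.022, 0.0517]
tcp_rot: [180.0, -0.0, -174.1]
wrist_force: [0.7, -0.2, 0.7]
opening: 0.0914
finger_force: 0.0
```

>>> {"method": "servo_tool", "body": {"deltas": [{"tx": 0, "ty": 0, "tz": 0, "turn": 0}, {"tx": 0, "ty": 0, "tz": 0, "turn": 0}, {"tx": 0, "ty": 0, "tz": 0, "turn": 0}, {"tx": 0, "ty": 0, "tz": 0, "turn": 0}, {"tx": 0, "ty": 0, "tz": 0, "turn": 0}], "hand": 0, "force": 20}}

```text
time_s: 3.65
position: [0.5084, -0.0222, 0.0521]
tcp_rot: [180.0, 0.0, -174.1]
wrist_force: [-0.1, 0.2, -0.2]
opening: 0.0542
finger_force: 0.0
```

>>> {"method": "servo_tool", "body": {"deltas": [{"tx": 0, "ty": 0, "tz": 0, "turn": 0}, {"tx": 0, "ty": 0, "tz": 0, "turn": 0}, {"tx": 0, "ty": 0, "tz": 0, "turn": 0}, {"tx": 0, "ty": 0, "tz": 0, "turn": 0}, {"tx": 0, "ty": 0, "tz": 0, "turn": 0}]}}

```text
time_s: 4.15
position: [0.5083, -0.0221, 0.0519]
tcp_rot: [180.0, 0.0, -174.2]
wrist_force: [-0.4, 2.1, 0.8]
opening: 0.0138
finger_force: 1.5
```

>>> {"method": "servo_tool", "body": {"deltas": [{"tx": 0, "ty": 0, "tz": 0, "turn": 0}, {"tx": 0, "ty": 0, "tz": 0, "turn": 0}, {"tx": 0, "ty": 0, "tz": 0.5, "turn": 0}, {"tx": 0, "ty": 0, "tz": 1, "turn": 0}], "force": 40}}

```text
time_s: 4.55
position: [0.5083, -0.022, 0.0517]
tcp_rot: [180.0, 0.0, -174.1]
wrist_force: [-2.5, 1.7, 10.6]
opening: 0.0137
finger_force: 40.0
```

>>> {"method": "servo_tool", "body": {"deltas": [{"tx": 0, "ty": 0, "tz": 0.3, "turn": 0}, {"tx": 0, "ty": 0, "tz": 0.6, "turn": 0}, {"tx": 0, "ty": 0, "tz": 0.6, "turn": 0}]}}

```text
time_s: 4.85
position: [0.5083, -0.022, 0.0517]
tcp_rot: [180.0, 0.0, -174.1]
wrist_force: [-3.4, 0.8, 11.2]
opening: 0.0138
finger_force: 40.0
```

>>> {"method": "servo_tool", "body": {"deltas": [{"tx": 0, "ty": 0, "tz": 0, "turn": 0}, {"tx": 0, "ty": 0, "tz": 0, "turn": 0}]}}

```text
time_s: 5.05
position: [0.5083, -0.022, 0.0517]
tcp_rot: [180.0, 0.0, -174.1]
wrist_force: [-3.8, 0.9, 12.5]
opening: 0.014
finger_force: 40.0
```

>>> {"method": "servo_tool", "body": {"deltas": [{"tx": 0.2, "ty": 0, "tz": 0.3, "turn": 0}, {"tx": 0.4, "ty": 0, "tz": 0.6, "turn": 0}, {"tx": 0.4, "ty": 0, "tz": 0.9, "turn": 0}, {"tx": 0.4, "ty": 0, "tz": 0.9, "turn": 0}, {"tx": 0.4, "ty": 0, "tz": 0.9, "turn": 0}]}}

```text
time_s: 5.55
position: [0.5083, -0.022, 0.0517]
tcp_rot: [180.0, 0.1, -174.2]
wrist_force: [-4.4, 1.4, 17.7]
opening: 0.0135
finger_force: 40.0
```

>>> {"method": "servo_tool", "body": {"deltas": [{"tx": 0, "ty": 0, "tz": 0, "turn": 0}, {"tx": 0, "ty": 0, "tz": 0, "turn": 0}, {"tx": 0, "ty": 0, "tz": 0, "turn": 0}]}}

```text
time_s: 5.85
position: [0.5083, -0.022, 0.0517]
tcp_rot: [180.0, 0.1, -174.2]
wrist_force: [-4.6, 1.5, 17.0]
opening: 0.0135
finger_force: 40.0
```

>>> {"method": "servo_tool", "body": {"deltas": [{"tx": 0.2, "ty": 0, "tz": 0.2, "turn": 0}, {"tx": 0.2, "ty": 0, "tz": 0.4, "turn": 0}, {"tx": 0.2, "ty": 0, "tz": 0.4, "turn": 0.02}, {"tx": 0.2, "ty": 0, "tz": 0.4, "turn": 0.05}, {"tx": 0.2, "ty": 0, "tz": 0.4, "turn": 0.1}]}}

```text
time_s: 6.35
position: [0.5083, -0.022, 0.0516]
tcp_rot: [180.0, 0.1, -179.9]
wrist_force: [-4.2, 1.9, 19.2]
opening: 0.0134
finger_force: 40.0
```

Run:
```python
from h import *
s=observe();print({k:np.round(s[k],3).tolist() for k in("tcp_rot","wrist_force","torque")})
```

```text
{'tcp_rot': [179.994, 0.12, -179.925], 'wrist_force': [-4.183, 1.919, 19.242], 'torque': [0.33, 0.976, 0.239]}
```

>>> {"method": "servo_tool", "body": {"deltas": [{"tx": 0, "ty": 0, "tz": 0.1, "turn": 0.06}, {"tx": 0, "ty": 0, "tz": 0.2, "turn": 0.13}, {"tx": 0, "ty": 0, "tz": 0.2, "turn": 0.2}, {"tx": 0, "ty": 0, "tz": 0.2, "turn": 0.27}, {"tx": 0, "ty": 0, "tz": 0.2, "turn": 0.34}]}}

```text
time_s: 6.85
position: [0.5083, -0.0222, 0.0517]
tcp_rot: [180.0, 0.1, 160.5]
wrist_force: [-4.5, 0.9, 21.3]
opening: 0.0138
finger_force: 40.0
```

Run:
```python
from h import *
s=observe();print({k:np.round(s[k],3).tolist() for k in("tcp_rot","wrist_force","torque")})
w=get_image("wrist");cv2.imwrite("pics/w5.png",w)
```

```text
{'tcp_rot': [179.972, 0.123, 160.537], 'wrist_force': [-4.526, 0.904, 21.301], 'torque': [0.168, 1.032, 0.237]}
```

View pics/w5.png

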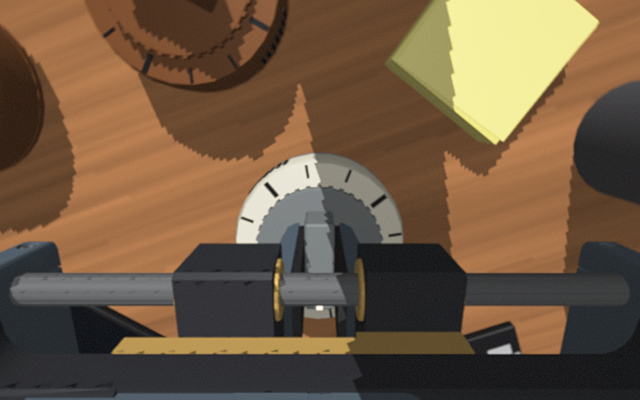

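The timer's scale stays put while the gripper turns: the 30 mark is now at (271,190) with the centre at about (319,237). I'll check the mark direction in the world by ray.

Run:
```python
from h import *
s=observe();P=campose("wrist",s)
for uv in[(271,190),(307,171),(348,175),(247,220),(393,235)]:
    d=ray(P,uv,.04)[:2]-[.508,-.0215];print(uv,np.hypot(*d).round(4),np.degrees(np.arctan2(d[1],d[0])).round(1))
```

```text
(271, 190) 0.0409 -159.9
(307, 171) 0.0423 169.8
(348, 175) 0.0422 140.1
(247, 220) 0.0424 -130.0
(393, 235) 0.0406 79.2
```

>>> {"method": "servo_tool", "body": {"deltas": [{"tx": 0, "ty": 0, "tz": 0, "turn": 0.07}, {"tx": 0, "ty": 0, "tz": 0, "turn": 0.14}, {"tx": 0, "ty": 0, "tz": 0, "turn": 0.21}, {"tx": 0, "ty": 0, "tz": 0, "turn": 0.28}, {"tx": 0, "ty": 0, "tz": 0, "turn": 0.35}]}}

```text
time_s: 7.4
position: [0.5082, -0.0224, 0.0517]
tcp_rot: [180.0, 0.1, 140.5]
wrist_force: [-5.1, 0.0, 20.8]
opening: 0.0138
finger_force: 40.0
```

The timer is held: zero is still at +20.0°. Tool yaw 110° is the 15 mark and 140° is 10. Winding on to about 98° (17 min).

>>> {"method": "servo_tool", "body": {"deltas": [{"tx": 0, "ty": 0, "tz": 0, "turn": 0.07}, {"tx": 0, "ty": 0, "tz": 0, "turn": 0.14}, {"tx": 0, "ty": 0, "tz": 0, "turn": 0.21}, {"tx": 0, "ty": 0, "tz": 0, "turn": 0.28}, {"tx": 0, "ty": 0, "tz": 0, "turn": 0.35}]}}

```text
time_s: 7.9
position: [0.508, -0.0225, 0.0516]
tcp_rot: [179.9, 0.1, 120.4]
wrist_force: [-5.5, 0.2, 21.6]
opening: 0.0138
finger_force: 40.0
```

>>> {"method": "servo_tool", "body": {"deltas": [{"tx": 0, "ty": 0, "tz": 0, "turn": 0.08}, {"tx": 0, "ty": 0, "tz": 0, "turn": 0.16}, {"tx": 0, "ty": 0, "tz": 0, "turn": 0.24}, {"tx": 0, "ty": 0, "tz": 0, "turn": 0.32}, {"tx": 0, "ty": 0, "tz": 0, "turn": 0.4}]}}

```text
time_s: 8.4
position: [0.5078, -0.0225, 0.0516]
tcp_rot: [179.9, 0.1, 97.5]
wrist_force: [-5.7, 0.1, 20.7]
opening: 0.0137
finger_force: 40.0
```

>>> {"method": "servo_tool", "body": {"deltas": [{"tx": 0, "ty": 0, "tz": 0, "turn": 0}, {"tx": 0, "ty": 0, "tz": 0, "turn": 0}]}}

```text
time_s: 8.6
position: [0.5078, -0.0225, 0.0516]
tcp_rot: [179.9, 0.0, 97.6]
wrist_force: [-6.0, -0.6, 22.1]
opening: 0.0137
finger_force: 40.0
```

Run:
```python
from h import *
s=observe();print({k:np.round(s[k],3).tolist() for k in("tcp_rot","wrist_force","torque")});P=campose("wrist",s)
w=get_image("wrist")
# predicted mark positions with zero at 20 deg, for comparison
a=np.radians(20)
for k in range(12):
    t=a-k*np.pi/6;X=[.508+.042*np.cos(t),-.0215+.042*np.sin(t),.04];p=proj(P,X).astype(int)
    if p[1]<240:cv2.circle(w,p,2,(0,0,255),-1);print(k*5,p)
cv2.imwrite("pics/w6.png",w)
```

```text
{'tcp_rot': [179.935, 0.038, 97.618], 'wrist_force': [-5.971, -0.614, 22.097], 'torque': [-0.122, 1.334, -0.118]}
0 [394 229]
35 [245 222]
40 [266 189]
45 [302 171]
50 [343 173]
55 [377 194]
```

View pics/w6.png

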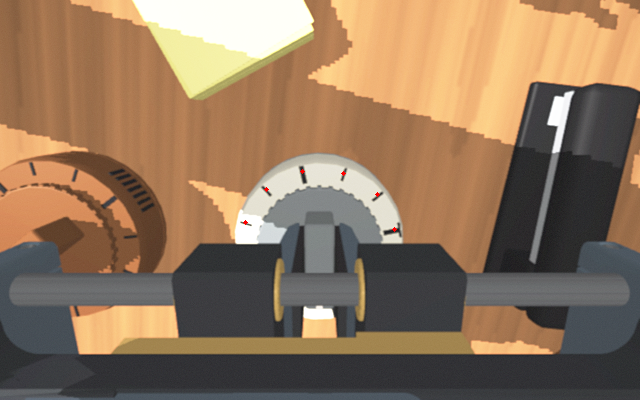

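The predicted mark positions (red) lie on the real marks, so the timer has not moved. The bar is aligned with the tool at 97.6°, which puts the dial at about 17 min, past 15. Now turning back 42.4° (0.74 rad) to 10.

>>> {"method": "servo_tool", "body": {"deltas": [{"tx": 0, "ty": 0, "tz": 0, "turn": -0.04}, {"tx": 0, "ty": 0, "tz": 0, "turn": -0.11}, {"tx": 0, "ty": 0, "tz": 0, "turn": -0.19}, {"tx": 0, "ty": 0, "tz": 0, "turn": -0.27}, {"tx": 0, "ty": 0, "tz": 0, "turn": -0.35}]}}

```text
time_s: 9.15
position: [0.508, -0.0225, 0.0516]
tcp_rot: [179.9, 0.1, 117.8]
wrist_force: [-4.4, -0.7, 21.3]
opening: 0.0136
finger_force: 40.0
```

>>> {"method": "servo_tool", "body": {"deltas": [{"tx": 0, "ty": 0, "tz": 0, "turn": -0.08}, {"tx": 0, "ty": 0, "tz": 0, "turn": -0.16}, {"tx": 0, "ty": 0, "tz": 0, "turn": -0.24}, {"tx": 0, "ty": 0, "tz": 0, "turn": -0.32}, {"tx": 0, "ty": 0, "tz": 0, "turn": -0.39}]}}

```text
time_s: 9.65
position: [0.5082, -0.0224, 0.0516]
tcp_rot: [179.9, 0.1, 140.2]
wrist_force: [-5.7, -0.1, 20.8]
opening: 0.014
finger_force: 40.0
```

>>> {"method": "servo_tool", "body": {"deltas": [{"tx": 0, "ty": 0, "tz": 0, "turn": 0}, {"tx": 0, "ty": 0, "tz": 0, "turn": 0}]}}

```text
time_s: 9.85
position: [0.5082, -0.0224, 0.0516]
tcp_rot: [179.9, 0.1, 140.1]
wrist_force: [-5.0, 0.4, 20.6]
opening: 0.0136
finger_force: 40.0
```

Run:
```python
from h import *
s=observe();print({k:np.round(s[k],3).tolist() for k in("tcp_rot","wrist_force","torque")})
```

```text
{'tcp_rot': [179.947, 0.101, 140.078], 'wrist_force': [-5.03, 0.414, 20.643], 'torque': [0.071, 1.175, 0.232]}
```

Tool yaw is 140.1°, so the dial reads 10 min. Releasing now, then rising clear.

>>> {"method": "servo_tool", "body": {"deltas": [{"tx": 0, "ty": 0, "tz": -0.5, "turn": 0}, {"tx": 0, "ty": 0, "tz": -1, "turn": 0}, {"tx": 0, "ty": 0, "tz": -1, "turn": 0}, {"tx": 0, "ty": 0, "tz": -1, "turn": 0}, {"tx": 0, "ty": 0, "tz": -1, "turn": 0}], "hand": 0.7}}

```text
time_s: 10.35
position: [0.5076, -0.0223, 0.0495]
tcp_rot: [-180.0, -0.0, 140.0]
wrist_force: [-0.7, -0.2, 0.1]
opening: 0.0509
finger_force: 0.0
```

>>> {"method": "servo_tool", "body": {"deltas": [{"tx": 0, "ty": 0, "tz": 0, "turn": 0}, {"tx": 0, "ty": 0, "tz": 0, "turn": 0}, {"tx": 0, "ty": 0, "tz": 0, "turn": 0}]}}

```text
time_s: 10.65
position: [0.5077, -0.0222, 0.0498]
tcp_rot: [-180.0, -0.0, 140.0]
wrist_force: [0.6, 0.3, 0.7]
opening: 0.0638
finger_force: 0.0
```

>>> {"method": "servo_tool", "body": {"deltas": [{"tx": 0, "ty": 0, "tz": -10, "turn": 0}, {"tx": 0, "ty": 0, "tz": -35, "turn": 0}, {"tx": 0, "ty": 0, "tz": -70, "turn": 0}, {"tx": 0, "ty": 0, "tz": -105, "turn": 0}, {"tx": 0, "ty": 0, "tz": -130, "turn": 0}]}}

```text
time_s: 11.15
position: [0.5084, -0.0223, 0.183]
tcp_rot: [179.9, 0.2, 140.0]
wrist_force: [0.4, 0.2, -0.0]
opening: 0.0639
finger_force: 0.0
```

>>> {"method": "servo_tool", "body": {"deltas": [{"tx": 0, "ty": 0, "tz": 0, "turn": 0}, {"tx": 0, "ty": 0, "tz": 0, "turn": 0}]}}

```text
time_s: 11.35
position: [0.5076, -0.0223, 0.1805]
tcp_rot: [180.0, 0.1, 140.0]
wrist_force: [0.2, -0.2, 0.0]
opening: 0.0647
finger_force: 0.0
```

Run:
```python
from h import *
s=observe();print({k:np.round(s[k],4).tolist() for k in("time_s","position","tcp_rot","wrist_force")});P=campose("wrist",s)
w=get_image("wrist")
N=600;px=.0002;g=np.float32([[0,0],[N,0],[N,N],[0,N]]);C0=[.508,-.0215];o=[]
for z in(.04,.07):
    q=np.float32([proj(P,[C0[0]-(a[1]-N/2)*px,C0[1]-(a[0]-N/2)*px,z]) for a in g])
    o.append(cv2.warpPerspective(w,cv2.getPerspectiveTransform(q,g),(N,N),flags=cv2.INTER_CUBIC))
t=np.radians(20)
for k,a in((0,t),(10,t-np.pi/3)):
    for im in o:
        for r in(.046,.05): cv2.circle(im,(int(300-r*np.sin(a)/px),int(300-r*np.cos(a)/px)),3,(0,0,255),-1)
cv2.imwrite("pics/w7raw.png",w);cv2.imwrite("pics/w7.png",cv2.resize(np.hstack(o),(800,400)))
```

```text
{'time_s': 11.35, 'position': [0.5076, -0.0223, 0.1805], 'tcp_rot': [179.9535, 0.0546, 140.0177], 'wrist_force': [0.1874, -0.1823, 0.0463]}
```

View pics/w7.png

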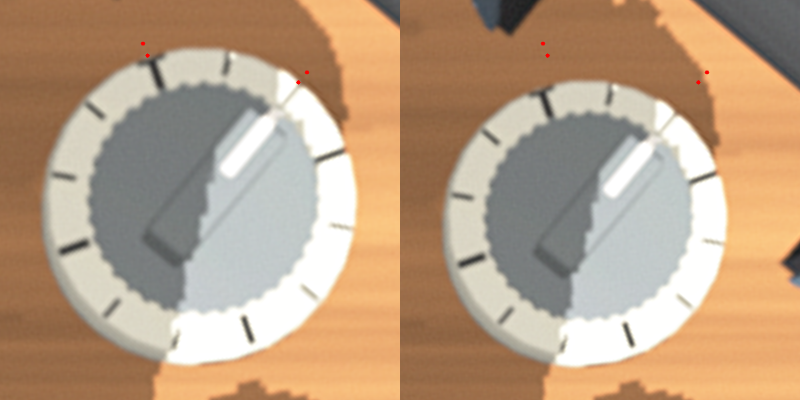

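The pointer lies against the 10-minute mark at (298,85), and the scale is unmoved. One numeric check of the pointer direction:

Run:
```python
from h import *
s=observe();P=campose("wrist",s);w=cv2.imread("pics/w7raw.png")
big=cv2.warpPerspective(w,cv2.getPerspectiveTransform(np.float32([proj(P,[.548,.0185,.07]),proj(P,[.548,-.0615,.07]),proj(P,[.468,-.0615,.07]),proj(P,[.468,.0185,.07])]),np.float32([[0,0],[800,0],[800,800],[0,800]])),(800,800),flags=cv2.INTER_CUBIC)
m=(big.min(2)>222).astype(np.uint8)
n,l,st,ce=cv2.connectedComponentsWithStats(m)
for i in range(1,n):
    if st[i,4]>800 and np.hypot(*(ce[i]-400))<250:
        y,x=np.where(l==i);r=cv2.minAreaRect(np.c_[x,y].astype(np.float32));print(st[i],ce[i].round(),r)
# bar edges (lines)
g=cv2.GaussianBlur(cv2.cvtColor(big,cv2.COLOR_BGR2GRAY),(0,0),3)
L=cv2.HoughLinesP(cv2.Canny(g,15,35),1,np.pi/720,60,minLineLength=130,maxLineGap=15)
for a in (L[:,0] if L is not None else []):
    t=np.degrees(np.arctan2(a[2]-a[0],a[1]-a[3]))%180
    if 20<t<60 and np.hypot(*((a[:2]+a[2:])/2-400))<200: print(a,t.round(1))
```

```text
[ 407  226  169  178 9783] [484. 317.] ((491.36883544921875, 307.557373046875), (50.446533203125, 228.03369140625), 39.80556869506836)
```

The pointer direction is −39.8°, so with zero at +20.0° the dial reads 59.8° (9.97 min).

```bash
python3 -c "
from station import *
print(close_job())"
```

```text
the job is handed in; nothing more can be done
None
```

I wound the timer to about 17 minutes and turned it back to 10 (measured 9.97), pressing down with about 19–22 N. The timer did not slide or spin, the gripper touched nothing else on the desk, and the job was handed in shortly after 11 s with the arm clear.

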